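# Shut and lock the first-aid box, holding the key turned

### The job

Push the open front flap of the white first-aid box up until it is fully shut. Then take the blue-headed key from the wooden stand, put it all the way down into the brass lock on top of the box, easing it past the stiff pins, and turn it a quarter turn clockwise as seen from above. The lock is sprung and turns back if released, so finish still gripping the key and holding it turned; leave the lemon, the garlic and the mug where they are.

Things in the scene. Friction and masses are not known exactly. Their poses are not given: they have to be found in the camera images.
- aid_box: White first-aid box, fixed, 150 (x) x 240 (y) x 110 mm high, origin at the centre of its underside; its open front, closed by the flap, is its -x side (toward the robot). The lock stands on the middle of its top, 30 mm proud of it: a steel collar 47 mm across round a brass core; the lock's top is 140 mm above the worktop.
- flap_hinge (a point): Middle of the flap's hinge line, along the lower front edge of the box, 6 mm above the worktop. Its z axis points up along the flap to its free edge, its -x axis out of the flap's outer face, its y axis along the hinge. The flap is white with a green cross outside, 236 mm wide, 101 mm from hinge to free edge, 8 mm thick (the hinge line lies in mid-thickness).
- flap_top (a point): Middle of the flap's free (upper) edge, on its outer face.
- flap (a joint): Opening angle of the flap, rad: 0 = shut (upright), grows as its free edge comes down and out toward the robot, at most 1.4. A stiff hinge: it stays where it is left; pushing it up takes some 3 to 6 N. Its free edge swings up as well as back, so follow its arc, or it jams against the finger.
- lock_core (a joint): Turn of the brass core, rad: 0 = rest, grows clockwise seen from above, stop at 1.57. A spring (0.02 N m at rest, 0.1 N m at a quarter turn) turns it slowly back when released; its friction is 0.02 N m. The key has about 0.1 rad of play in the slot, so the core lags a little behind it.
- keyway (a point): Centre of the keyway's mouth on top of the lock (z up, x along the slot; turns with the core). Slot 18.4 x 7.8 mm, 28 mm deep, its mouth flared by 3 mm all round. Three sticky sprung pins in the ends of the slot, from 9 mm below the mouth downward, each give way with a hitch of some 4 to 12 N as the tip passes; wiggling the key a few degrees about its axis helps. The key is home when its shoulder lies on the lock, its tip then 26 mm below the mouth.
- key: Key, 76 mm long, 45 g, standing blade down in the wooden stand. Origin at the tip of the blade, z along the key to its head, x across the blade's width. Blade 16 (x) x 6 (y) mm, round-ended, 26 mm long up to the shoulder (30 x 10 x 5 mm); above it a stem 14 x 7 mm; blue plastic head 32 (x) x 10 (y) mm from 40 to 76 mm above the tip, to be gripped across its 10 mm. Either way round fits the lock.
- key_stand: Fixed wooden block 70 (x) x 60 (y) x 36 mm high, origin at the centre of its underside. Its slot (19 x 8.5 mm, along x) holds the key loosely, tip 10 mm above the worktop, so that the shoulder rests on the block.
- lemon: Yellow lemon, 71 x 53 x 51 mm, loose bystander; origin under its middle.
- garlic: White garlic bulb, 53 x 54 x 53 mm, loose bystander; origin under its middle.
- mug_2: Light blue mug, 87 x 123 x 96 mm, loose bystander; origin under its middle.

How it is judged (in metres and radians):
On the way, in this order (a step that is already met when the one before it is completed fails the run):
1. the flap is shut, the key not yet in the lock (value of joint flap below 0.06 rad and horizontal distance between key and keyway above 0.03 m), for 0.2 s.
2. the key is fully home in the lock, the core not yet turned (value of joint flap below 0.06 rad and z of key in the frame of keyway below -0.0225 m and horizontal distance between key and keyway below 0.004 m and angle between key's own z axis and vertical below 0.12 rad and angle between the x axis of key and the x axis of keyway, either way round below 0.3 rad and value of joint lock_core below 0.5 rad), for 0.1 s.
3. the key has turned the core a quarter turn (value of joint flap below 0.06 rad and z of key in the frame of keyway below -0.0225 m and horizontal distance between key and keyway below 0.004 m and angle between key's own z axis and vertical below 0.12 rad and angle between the x axis of key and the x axis of keyway, either way round below 0.3 rad and value of joint lock_core above 1.3 rad and contact force between the fingers and key above 1 N), for 0.3 s.
At the end, for the whole second after the job is handed in: The flap is shut (within 0.06 rad); the key is home in the lock (tip at least 22.5 mm below the mouth, within 4 mm of its axis, upright within 0.12 rad, along the slot); the core is held turned clockwise past 1.3 rad, at rest (under 0.2 rad/s); and the fingers still grip the key with at least 1 N (all of step 3 and velocity of joint lock_core between -0.2 and 0.2 rad/s); the arm keeps its last pose, push and grip.
It fails at once if the lemon is pushed more than 30 mm (distance of lemon from where it was at the start of the episode above 0.03 m).
It fails at once if the garlic is pushed more than 30 mm (distance of garlic from where it was at the start of the episode above 0.03 m).
It fails at once if the mug is pushed more than 30 mm (distance of mug_2 from where it was at the start of the episode above 0.03 m).
It also fails if it takes over 72 s, if anything falls off the work surface, if the arm or the gripper's body presses on something with over 40 N, if the wrist force passes 120 N, or if a joint passes its speed limit or range.

### The arm

A 6-joint arm with a two-finger parallel gripper is mounted at the origin on a cart in front of the work surface, level with it; the furniture and walls round the work are solid. World frame = base frame: x ahead of the robot, y to its left, z up, the work surface at z = 0. Lengths are in mm, angles in rad, forces in N, time in s.
With the tool pointing down it reaches from about 325 to 850 mm from the base axis. Payload 4.4 kg.
Tool frame: the origin (TCP) lies between the finger pads; the fingertips stand ahead of it and the grasp point (between the pads) is the TCP (finger_overhang is the z of the fingertips in the tool frame, in mm); z points along the fingers, y is the line along which they close (so a half turn about z gives the same grasp; the last joint's range is limited). The gripper opens to 94 mm and grips with 3 to 60 N. Pads are 16 mm wide; open, the fingers measure 119 mm over their backs; the gripper's body (75 mm by 177 mm) begins 78 mm behind the grasp point.
Start: joints at [1.121, 0.207, 1.542, -0, 1.393, -0.15], TCP at [169.274, 549.521, 224.447] pointing down, gripper open.
Joint ranges: [-2.73, 2.73], [-0.86, 2.22], [0.23, 2.46], [-1.11, 4.25], [0.08, 2.63], [-2.82, 2.82]. Speed limits (rad/s): [2.79, 2.79, 3.14, 3.14, 3.14, 3.14].

### API

Orientations are given as a unit quaternion [w, x, y, z].
In Python, from plant import sense, read_camera, calibration, hand_in, finger_overhang gives the robot as it stands.
- The arm moves only by the shell command python3 -m pendant 'ROWS' [FORCE]. ROWS is JSON, a list of rows, each an object of numbers: "gripper": the opening in per cent of the stroke, from 0 (shut) to 100 (fully open); "tx", "ty", "tz": the shift along the tool's x, y, z in cm; "wx", "wy", "wz": the turn, a rotation vector about the tool's x, y, z in degrees. In form: [{"gripper": .., "tx": .., "ty": .., "tz": .., "wx": .., "wy": .., "wz": ..}, ...]. A call has 1 to 12 rows; each row shifts and turns the commanded pose from where the row before left it, along the tool's axes as they then stand; what a row does not reach is not made up. A row lasts 1/10 s, in which the tool goes at most 50 mm and 8.59 degrees, less where a joint would pass 70% of its speed; a pose out of reach is approached as far as the arm can. A call with a gripper value outside its range is refused whole. The fingers move at their own pace and stop on an object; FORCE is the grip in N (left out, the last holds). Time passes only in rows, so rows that do not move let the fingers close. It gives the time, the measured TCP pose, the force, the opening and the grip force at its end, in the units of the state.
- sense(): the state, without advancing time (a new reading comes with each control period).
- read_camera(name): name is "side" or "top" or "wrist"; returns the picture (384x512x3 uint8, red, green, blue); there is no depth.
- calibration(name): a dict with "fx", "fy", "cx", "cy" (pixels), "rvec" (rotation vector, rad) and "tvec" (3), from world to camera coordinates, as OpenCV has them; the wrist camera has in their place "hand_eye" (4x4, takes a point from camera to tool coordinates, whose origin is the TCP and whose axes are the flange's). Camera axes: x right, y down, z forward; pixel columns grow to the right and rows downward; lengths in mm; the calibration is good to about 2 mm. A picture is of the moment at which its call begins: read the wrist's pose just before it. calibration takes no time and is no camera call.
- hand_in(): hands the job in; it is judged then, once.
The state is a dict: "time": time; "joints": joint angles; "dq": joint speeds; "joint_torque": joint torques, N m; "tool_pos": TCP position; "eef_rot": TCP orientation; "force": force on the tool from outside, world axes, zero at the start; "ft_torque": the same for the moment, N m; "width": finger opening in mm; "finger_force": force on a finger pad.
Only numpy, scipy, OpenCV 4.12 (cv2) and the standard library are available. Lean on these libraries where they do the work, as an engineer would, in place of code of your own. Each camera call takes 0.05 s, during which the arm holds its last target. There are 200 camera calls.

## Working session

There is one attempt and no reset: what is moved stays moved. The work goes in short steps, Python scripts to look and compute and a shell command to move; the robot and the scene stay as the last step left them, time stands still between calls to the robot, and variables do not carry over. Pictures are saved under pics/ and viewed, at most 10 in all, crops included, and the job is handed in when it is done.

```bash
ls; mkdir -p pics
python3 - <<'E'
from plant import *
import cv2
s=sense();print({k:s[k] for k in('time','tool_pos','eef_rot','force','width')},finger_overhang)
for n in("side","top"):
    im=read_camera(n);cv2.imwrite(f"pics/{n}0.png",im[...,::-1]);print(n,calibration(n))
print(calibration("wrist"))
E
```

```text
pics
{'time': 0.0, 'tool_pos': array([168.97489458, 548.83824541, 223.32022665]), 'eef_rot': array([-3.18099307e-04,  1.48852257e-01,  9.88858844e-01, -1.04414638e-03]), 'force': array([ 0.2403748 , -0.44417184,  0.18445121]), 'width': 94.41642740678671} 19.0
side {'fx': 446.67915029854885, 'fy': 446.67915029854885, 'cx': 262.7299839060802, 'cy': 186.60928117872447, 'rvec': array([ 2.14991308, -0.60912118,  0.31719553]), 'tvec': array([-451.64926844,  293.78633468, 1143.26017078])}
top {'fx': 437.4546866187389, 'fy': 437.4546866187389, 'cx': 260.51462281988364, 'cy': 190.7375053740706, 'rvec': array([ 1.99548463, -1.82522115,  0.51700631]), 'tvec': array([  31.55693434,  555.86685604, 1246.94986667])}
{'fx': 265.3751119964271, 'fy': 265.3751119964271, 'cx': 249.44228209007974, 'cy': 194.11586983012012, 'hand_eye': array([[ 3.29407516e-04, -9.60271069e-01, -2.79068748e-01,
         8.23137705e+01],
       [ 9.99999687e-01,  5.17092485e-04, -5.98926040e-04,
        -7.04665721e-01],
       [ 7.19435701e-04, -2.79068463e-01,  9.60270938e-01,
        -1.61216699e+02],
       [ 0.00000000e+00,  0.00000000e+00,  0.00000000e+00,
         1.00000000e+00]])}
```

View pics/top0.png

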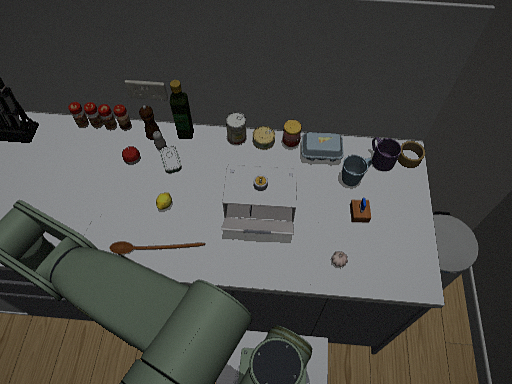

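View pics/side0.png

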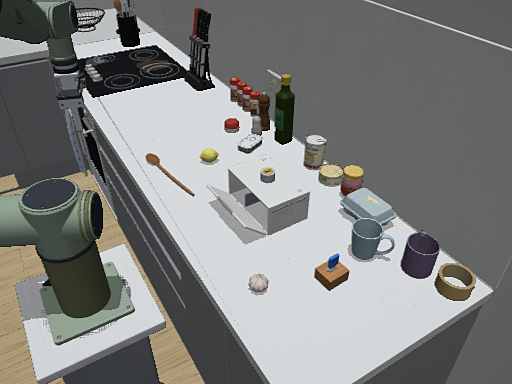

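Top view: box near (260,195), lock (260,182), stand (361,211), garlic (340,259), lemon (164,201), mug (354,170). Now I'll enlarge the crops.

Run:
```python
import cv2
t=cv2.imread("pics/top0.png");s=cv2.imread("pics/side0.png")
a=cv2.resize(t[155:275,215:375],None,fx=5,fy=5,interpolation=cv2.INTER_CUBIC);cv2.imwrite("pics/tc.png",a)
b=cv2.resize(s[150:300,200:400],None,fx=4,fy=4,interpolation=cv2.INTER_CUBIC);cv2.imwrite("pics/sc.png",b)
```

```text
(no output)
```

View pics/tc.png

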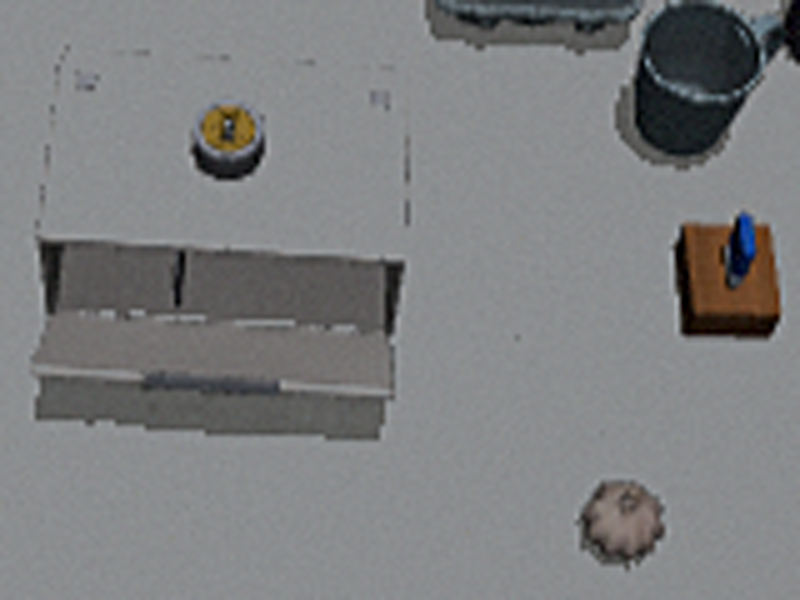

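View pics/sc.png

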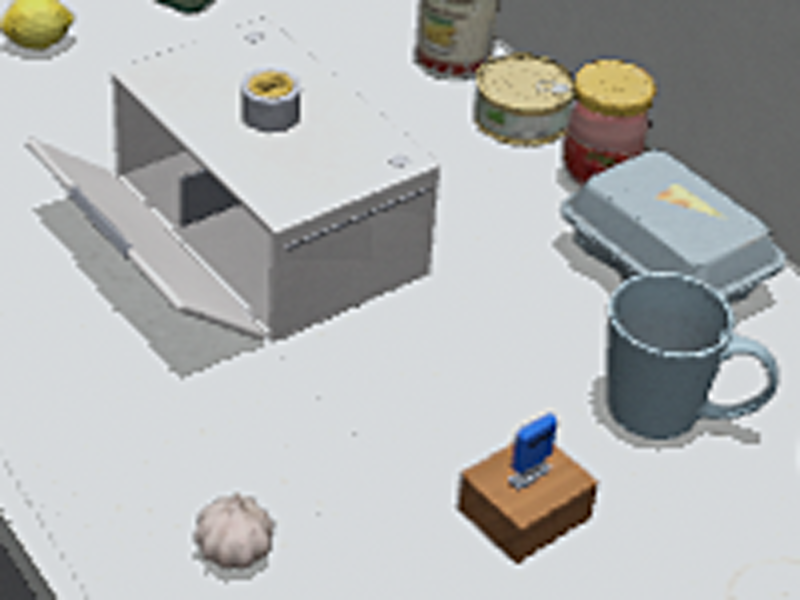

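The crops show:
- **Box:** top corners at top-crop (38,238), (404,262), (408,68), (62,50). In the side crop they are at (112,75), (276,232), (438,168).
- **Lock:** top-crop (228,128), side-crop (273,84).
- **Flap:** about half open, with free-edge corners at top-crop (32,368), (394,393) and side-crop (26,140), (180,305).
- **Stand:** top face at top-crop (682,225)–(778,320).

Next I'll fit the poses.

```bash
cat > h.py <<'E'
import numpy as np,cv2
from plant import *
from scipy.optimize import least_squares
from scipy.spatial.transform import Rotation as R
C={n:calibration(n) for n in("side","top")}
def proj(n,P):
    c=C[n];K=np.array([[c['fx'],0,c['cx']],[0,c['fy'],c['cy']],[0,0,1]])
    return cv2.projectPoints(np.array(P,float).reshape(-1,3),c['rvec'],c['tvec'],K,None)[0][:,0]
def px(n,u): return np.array(u)/5+[215,155] if n=="top" else np.array(u)/4+[200,150]
def tri(obs):  # [(cam,pixel)]
    f=lambda p:np.concatenate([proj(n,p)[0]-u for n,u in obs])
    r=least_squares(f,[600,0,80]);return r.x,r.fun
def ray(n,u,z):
    return least_squares(lambda p:proj(n,[p[0],p[1],z])[0]-u,[600,0]).x
E
python3 - <<'E'
from h import *
hx,hy=75,120
O=[("top",(38,238),(-hx,hy,110)),("top",(404,262),(-hx,-hy,110)),("top",(408,68),(hx,-hy,110)),("top",(62,50),(hx,hy,110)),
("top",(228,128),(0,0,140)),("side",(112,75),(-hx,hy,110)),("side",(276,232),(-hx,-hy,110)),("side",(438,168),(hx,-hy,110)),("side",(268,340),(-hx,-hy,0)),("side",(432,272),(hx,-hy,0)),("side",(273,84),(0,0,140))]
F=[("top",(32,368),118),("top",(394,393),-118),("side",(26,140),118),("side",(180,305),-118)]
def f(p):
    x,y,a,th,h=p;c,s=np.cos(a),np.sin(a);W=lambda q:(x+c*q[0]-s*q[1],y+s*q[0]+c*q[1],q[2]);r=[]
    for n,u,q in O: r.append(proj(n,W(q))[0]-px(n,u))
    for n,u,v in F: r.append(proj(n,W((-75+h-101*np.sin(th),v,6+101*np.cos(th))))[0]-px(n,u))
    return np.concatenate(r+[[h/5]])
r=least_squares(f,[650,0,0,.8,0],loss='soft_l1');print(r.x,r.fun.round(1))
S=[("top",(682,225),(35,30,36)),("top",(772,225),(35,-30,36)),("top",(778,320),(-35,-30,36)),("top",(684,320),(-35,30,36)),("side",(460,482),(-35,30,36)),("side",(597,486),(35,-30,36)),("side",(520,530),(-35,-30,36))]
def g(p):
    x,y,a=p;c,s=np.cos(a),np.sin(a)
    return np.concatenate([proj(n,(x+c*q[0]-s*q[1],y+s*q[0]+c*q[1],q[2]))[0]-px(n,u) for n,u,q in S])
r=least_squares(g,[600,-270,0]);print(r.x,r.fun.round(1))
print(tri([("top",px("top",(744,218))),("side",px("side",(539,418)))]))
for n,u,z in[("side",(245,540),25),("top",(622,522),25),("top",(695,85),90)]: print(ray(n,px(n,u),z))
E
```

```text
[ 5.99020467e+02  8.39964064e+01  2.03527266e-02  8.39369475e-01
 -2.06107302e+00] [-0.1 -0.3  0.2 -0.5  0.5  0.  -0.1 -0.6  0.2 -0.3 -1.  -1.  -0.6  0.1
  0.4 -1.   0.7  1.2 -0.7  0.6 -1.   0.1 -0.2 -0.   0.1 -0.3  0.1 -0.1
  0.1  0.7 -0.4]
[ 5.80506913e+02 -2.67018144e+02  7.46064876e-02] [ 0.6  0.  -0.2  0.3  1.  -0.8  2.1 -1.1 -1.1 -1.7 -0.5 -0.5 -0.7  0.4]
(array([ 589.54467371, -263.44817317,   87.12622091]), array([-0.1208755 ,  0.63710816,  0.39257846, -0.31732058]))
[ 399.11312428 -205.80968962]
[ 392.55932211 -191.28139935]
[ 694.46232509 -233.06551374]
```

```bash
cat >> h.py <<'E'
def to(x,y,z,yaw):
    """remaining move in tool axes: cm, deg; yaw = deg of tool y from world y"""
    s=sense();q=s['eef_rot'];r=R.from_quat([q[1],q[2],q[3],q[0]])
    t=R.from_euler('z',yaw,degrees=True)*R.from_matrix(np.diag([-1,1,-1]))
    print("t=",round(s['time'],2),"pos",s['tool_pos'].round(1),"F",s['force'].round(1),"T",s['ft_torque'].round(2),"w",round(float(s['width']),1),"ff",np.round(s['finger_force'],1),"q",s['joints'].round(2))
    print("shift cm",(r.inv().apply(np.array([x,y,z])-s['tool_pos'])/10).round(2),"turn deg",(r.inv()*t).as_rotvec(degrees=True).round(2))
E
python3 -m pendant '[{"gripper":0,"tx":-3.05,"ty":-3.12},{"tx":-3.05,"ty":-3.12},{"tx":-3.05,"ty":-3.12},{"tx":-3.05,"ty":-3.12},{"tx":-3.05,"ty":-3.12},{"tx":-3.05,"ty":-3.12},{"tx":-3.05,"ty":-3.12},{"tx":-3.05,"ty":-3.12},{"tx":-3.05,"ty":-3.12},{"tx":-3.05,"ty":-3.12},{"tx":-3.05,"ty":-3.12},{"tx":-3.05,"ty":-3.12}]'
python3 -m pendant '[{"wz":-8},{"wz":-8},{},{}]'
python3 -c "
from h import *
to(412,82,76,1.2)"
```

```text
t= 0.1 pos [169.  548.9 223.4] F [-0.9  0.2  0.4] T [ 0.   -0.02 -0.  ] w 93.7 ff 0.0 q [ 1.12  0.21  1.54 -0.    1.39 -0.15]
shift cm [-36.97 -37.44  14.81] turn deg [ -0.11  -0.03 -18.32]invalid input at $[0]: expected keys gripper, tx, ty, tz, wx, wy, wz
invalid input at $[0]: expected keys gripper, tx, ty, tz, wx, wy, wz
```

```bash
python3 -m pendant '[{"gripper":0,"tx":-3.05,"ty":-3.12,"tz":0,"wx":0,"wy":0,"wz":0},{"gripper":0,"tx":-3.05,"ty":-3.12,"tz":0,"wx":0,"wy":0,"wz":0},{"gripper":0,"tx":-3.05,"ty":-3.12,"tz":0,"wx":0,"wy":0,"wz":0},{"gripper":0,"tx":-3.05,"ty":-3.12,"tz":0,"wx":0,"wy":0,"wz":0},{"gripper":0,"tx":-3.05,"ty":-3.12,"tz":0,"wx":0,"wy":0,"wz":0},{"gripper":0,"tx":-3.05,"ty":-3.12,"tz":0,"wx":0,"wy":0,"wz":0},{"gripper":0,"tx":-3.05,"ty":-3.12,"tz":0,"wx":0,"wy":0,"wz":0},{"gripper":0,"tx":-3.05,"ty":-3.12,"tz":0,"wx":0,"wy":0,"wz":0},{"gripper":0,"tx":-3.05,"ty":-3.12,"tz":0,"wx":0,"wy":0,"wz":0},{"gripper":0,"tx":-3.05,"ty":-3.12,"tz":0,"wx":0,"wy":0,"wz":0},{"gripper":0,"tx":-3.05,"ty":-3.12,"tz":0,"wx":0,"wy":0,"wz":0},{"gripper":0,"tx":-3.05,"ty":-3.12,"tz":0,"wx":0,"wy":0,"wz":0}]'
python3 -m pendant '[{"gripper":0,"tx":0,"ty":0,"tz":0,"wx":0,"wy":0,"wz":-8},{"gripper":0,"tx":0,"ty":0,"tz":0,"wx":0,"wy":0,"wz":-8},{"gripper":0,"tx":0,"ty":0,"tz":0,"wx":0,"wy":0,"wz":-2.3},{"gripper":0,"tx":0,"ty":0,"tz":0,"wx":0,"wy":0,"wz":0}]'
python3 -c "
from h import *
to(412,82,76,1.2)"
```

```text
time: 1.3
tool_pos: [409.0, 82.3, 224.2]
eef_rot: [-0.0, 0.149, 0.989, 0.0]
force: [0.3, -0.2, 0.2]
width: 2.2
finger_force: 0.0
time: 1.7
tool_pos: [408.5, 83.7, 224.0]
eef_rot: [-0.001, -0.01, 1.0, 0.0]
force: [-0.2, 0.2, 0.1]
width: 0.5
finger_force: 0.0
t= 1.7 pos [408.5  83.7 224. ] F [-0.2  0.2  0.1] T [ 0.01 -0.07  0.02] w 0.5 ff 0.0 q [-0.01 -0.14  1.9   0.    1.38 -1.6 ]
shift cm [-0.36 -0.18 14.8 ] turn deg [ 0.   -0.06 -0.07]
```

```bash
python3 -m pendant '[{"gripper":0,"tx":0,"ty":0,"tz":3.7,"wx":0,"wy":0,"wz":0},{"gripper":0,"tx":0,"ty":0,"tz":3.7,"wx":0,"wy":0,"wz":0},{"gripper":0,"tx":0,"ty":0,"tz":3.7,"wx":0,"wy":0,"wz":0},{"gripper":0,"tx":0,"ty":0,"tz":3.7,"wx":0,"wy":0,"wz":0},{"gripper":0,"tx":0,"ty":0,"tz":0,"wx":0,"wy":0,"wz":0}]'
python3 -m pendant '[{"gripper":0,"tx":-0.7,"ty":0,"tz":0,"wx":0,"wy":0,"wz":0},{"gripper":0,"tx":-0.7,"ty":0,"tz":0,"wx":0,"wy":0,"wz":0},{"gripper":0,"tx":-0.5,"ty":0,"tz":0,"wx":0,"wy":0,"wz":0},{"gripper":0,"tx":-0.5,"ty":0,"tz":0,"wx":0,"wy":0,"wz":0},{"gripper":0,"tx":-0.5,"ty":0,"tz":0,"wx":0,"wy":0,"wz":0}]'
python3 - <<'E'
from h import *
to(440,82,76,1.2)
for t in (.84,.75,.65,.55,.45,.35,.25,.15,.05,0): print(t,(524-101*np.sin(t)-4*np.cos(t)).round(1),(6+101*np.cos(t)-4*np.sin(t)).round(1))
E
```

```text
time: 2.2
tool_pos: [403.4, 84.1, 71.8]
eef_rot: [-0.006, -0.01, 1.0, 0.0]
force: [-1.8, 0.1, 0.5]
width: 0.5
finger_force: 0.0
time: 2.7
tool_pos: [431.5, 84.5, 76.6]
eef_rot: [-0.008, -0.011, 1.0, -0.0]
force: [-24.1, -2.5, 19.3]
width: 0.4
finger_force: 12.3
t= 2.7 pos [431.5  84.5  76.6] F [-24.1  -2.5  19.3] T [-0.32  4.44 -0.02] w 0.4 ff 12.3 q [-0.    0.12  1.98 -0.    1.05 -1.59]
shift cm [-0.84 -0.27  0.05] turn deg [-0.02 -0.96  0.02]
0.84 446.1 70.4
0.75 452.2 77.2
0.65 459.7 84.0
0.55 467.8 90.0
0.45 476.5 95.2
0.35 485.6 99.5
0.25 495.1 102.9
0.15 505.0 105.3
0.05 515.0 106.7
0 520.0 107.0
```

```bash
python3 -m pendant '[{"gripper":0,"tx":0,"ty":0,"tz":-0.6,"wx":0,"wy":0,"wz":0},{"gripper":0,"tx":0,"ty":0,"tz":-0.5,"wx":0,"wy":0,"wz":0},{"gripper":0,"tx":0,"ty":0,"tz":0,"wx":0,"wy":0,"wz":0}]'
python3 -m pendant '[{"gripper":0,"tx":-0.4,"ty":0,"tz":-0.4,"wx":0,"wy":0,"wz":0},{"gripper":0,"tx":-0.4,"ty":0,"tz":-0.4,"wx":0,"wy":0,"wz":0},{"gripper":0,"tx":0,"ty":0,"tz":0,"wx":0,"wy":0,"wz":0}]'
python3 -c "
from h import *
to(440,82,76,1.2)"
```

```text
time: 3.0
tool_pos: [438.5, 84.6, 88.7]
eef_rot: [0.001, -0.01, 1.0, 0.0]
force: [-2.9, 0.5, 2.6]
width: 0.3
finger_force: 1.7
time: 3.3
tool_pos: [447.2, 84.7, 96.5]
eef_rot: [0.001, -0.01, 1.0, 0.0]
force: [-2.8, -0.0, 2.3]
width: 0.7
finger_force: 1.2
t= 3.3 pos [447.2  84.7  96.5] F [-2.8 -0.   2.3] T [0.02 0.46 0.04] w 0.7 ff 1.2 q [-0.    0.11  1.95  0.    1.08 -1.59]
shift cm [ 0.73 -0.26  2.05] turn deg [ 0.    0.11 -0.03]
```

```bash
python3 -m pendant '[{"gripper":0,"tx":-0.5,"ty":0,"tz":-0.25,"wx":0,"wy":0,"wz":0},{"gripper":0,"tx":-0.5,"ty":0,"tz":-0.25,"wx":0,"wy":0,"wz":0},{"gripper":0,"tx":-0.6,"ty":0,"tz":-0.25,"wx":0,"wy":0,"wz":0},{"gripper":0,"tx":-0.6,"ty":0,"tz":-0.25,"wx":0,"wy":0,"wz":0},{"gripper":0,"tx":0,"ty":0,"tz":0,"wx":0,"wy":0,"wz":0}]'
python3 - <<'E'
from h import *
to(510,84,108,1.2)
im=read_camera("side");cv2.imwrite("pics/s1.png",cv2.resize(im[130:280,180:380,::-1],None,fx=4,fy=4,interpolation=cv2.INTER_CUBIC))
E
```

```text
time: 3.8
tool_pos: [469.9, 85.2, 106.3]
eef_rot: [0.002, -0.01, 1.0, 0.0]
force: [-0.5, 1.2, 0.4]
width: 0.3
finger_force: 0.1
t= 3.8 pos [469.9  85.2 106.3] F [-0.5  1.2  0.4] T [ 0.07  0.08 -0.01] w 0.3 ff 0.1 q [-0.    0.14  1.89  0.    1.11 -1.59]
shift cm [-4.   -0.2  -0.16] turn deg [ 0.    0.21 -0.03]
```

View pics/s1.png

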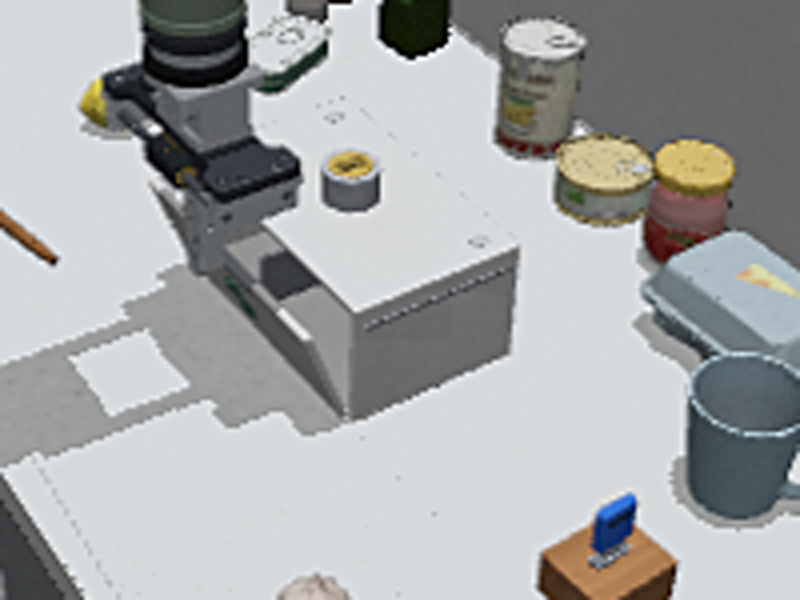

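The side view shows the fingers outside the flap, with its edge about 10 mm above the tips and the flap about 0.4 rad open. I'll keep pushing.

```bash
python3 -m pendant '[{"gripper":0,"tx":-0.7,"ty":0,"tz":0,"wx":0,"wy":0,"wz":0},{"gripper":0,"tx":-0.7,"ty":0,"tz":0,"wx":0,"wy":0,"wz":0},{"gripper":0,"tx":-0.7,"ty":0,"tz":0,"wx":0,"wy":0,"wz":0},{"gripper":0,"tx":-0.7,"ty":0,"tz":0,"wx":0,"wy":0,"wz":0},{"gripper":0,"tx":0,"ty":0,"tz":0,"wx":0,"wy":0,"wz":0}]'
python3 -m pendant '[{"gripper":0,"tx":-0.5,"ty":0,"tz":0,"wx":0,"wy":0,"wz":0},{"gripper":0,"tx":-0.4,"ty":0,"tz":0,"wx":0,"wy":0,"wz":0},{"gripper":0,"tx":-0.3,"ty":0,"tz":0,"wx":0,"wy":0,"wz":0},{"gripper":0,"tx":0,"ty":0,"tz":0,"wx":0,"wy":0,"wz":0}]'
```

```text
time: 4.35
tool_pos: [497.5, 85.7, 105.5]
eef_rot: [0.001, -0.01, 1.0, -0.0]
force: [0.5, 0.4, 0.0]
width: 0.3
finger_force: 0.0
time: 4.75
tool_pos: [504.9, 86.0, 105.1]
eef_rot: [-0.004, -0.01, 1.0, -0.0]
force: [-8.9, -1.5, 7.6]
width: 0.6
finger_force: 4.6
```

```bash
python3 -m pendant '[{"gripper":0,"tx":-0.3,"ty":0,"tz":-0.2,"wx":0,"wy":0,"wz":0},{"gripper":0,"tx":-0.3,"ty":0,"tz":0,"wx":0,"wy":0,"wz":0},{"gripper":0,"tx":0,"ty":0,"tz":0,"wx":0,"wy":0,"wz":0},{"gripper":0,"tx":0,"ty":0,"tz":0,"wx":0,"wy":0,"wz":0}]'
python3 - <<'E'
from h import *
to(512,84,108,1.2)
im=read_camera("side");cv2.imwrite("pics/s2.png",cv2.resize(im[150:250,210:340,::-1],None,fx=6,fy=6,interpolation=cv2.INTER_CUBIC))
E
```

```text
time: 5.15
tool_pos: [505.0, 86.0, 105.2]
eef_rot: [-0.01, -0.011, 1.0, -0.0]
force: [-18.3, -1.3, 10.8]
width: 0.3
finger_force: 9.5
t= 5.15 pos [505.   86.  105.2] F [-18.3  -1.3  10.8] T [-0.3   3.26 -0.03] w 0.3 ff 9.5 q [ 0.    0.22  1.79 -0.    1.15 -1.59]
shift cm [-0.69 -0.21 -0.3 ] turn deg [-0.04 -1.19  0.02]
```

View pics/s2.png

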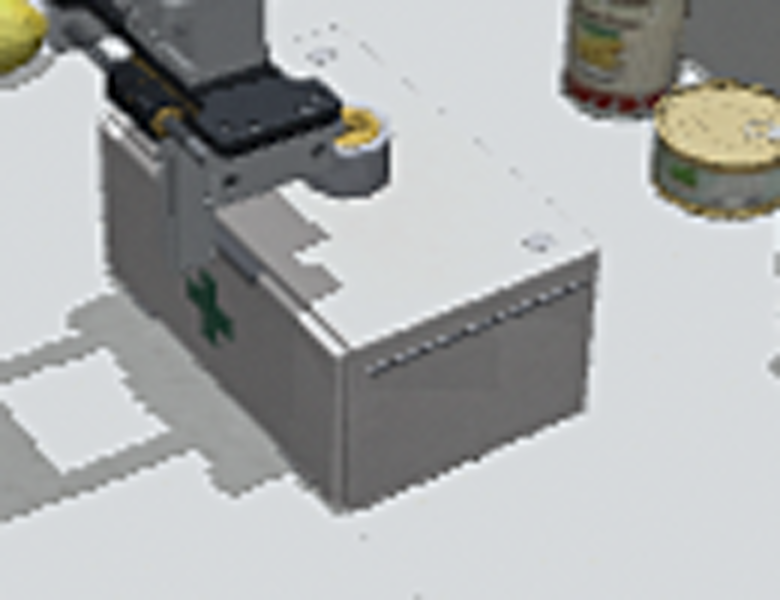

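The flap looks flush and shut: its position held while the force rose to 18 N. I'll back off, rise, and look at the lock with the wrist camera.

```bash
python3 -m pendant '[{"gripper":0,"tx":2.5,"ty":0,"tz":0,"wx":0,"wy":0,"wz":0},{"gripper":0,"tx":2.5,"ty":0,"tz":0,"wx":0,"wy":0,"wz":0},{"gripper":100,"tx":0,"ty":0,"tz":-4,"wx":0,"wy":0,"wz":0},{"gripper":100,"tx":0,"ty":0,"tz":-4,"wx":0,"wy":0,"wz":0},{"gripper":100,"tx":0,"ty":0,"tz":-4,"wx":0,"wy":0,"wz":0},{"gripper":100,"tx":-3,"ty":0,"tz":-1.5,"wx":0,"wy":0,"wz":0},{"gripper":100,"tx":-4,"ty":0,"tz":0,"wx":0,"wy":0,"wz":0},{"gripper":100,"tx":-4,"ty":0,"tz":0,"wx":0,"wy":0,"wz":0},{"gripper":100,"tx":-1,"ty":0,"tz":0,"wx":0,"wy":0,"wz":0},{"gripper":100,"tx":0,"ty":0,"tz":0,"wx":0,"wy":0,"wz":0},{"gripper":100,"tx":0,"ty":0,"tz":0,"wx":0,"wy":0,"wz":0}]'
python3 - <<'E'
from h import *
import pickle
to(585,-265,235,4.3)
s=sense();im=read_camera("wrist");cv2.imwrite("pics/w1.png",im[...,::-1]);pickle.dump((s['tool_pos'],s['eef_rot']),open("w1.pkl","wb"))
im=read_camera("side");cv2.imwrite("pics/s3.png",im[...,::-1])
E
```

```text
time: 6.3
tool_pos: [582.9, 87.7, 241.9]
eef_rot: [-0.001, -0.01, 1.0, 0.0]
force: [0.0, -0.1, -0.6]
width: 68.8
finger_force: 0.0
t= 6.3 pos [582.9  87.7 241.9] F [ 0.  -0.1 -0.6] T [-0.01  0.04  0.02] w 68.8 ff 0.0 q [ 0.    0.23  1.48  0.    1.44 -1.59]
shift cm [  0.52 -35.26   0.69] turn deg [ 0.01 -0.09 -3.11]
```

```bash
python3 -m pendant '[{"gripper":100,"tx":0,"ty":-4.4,"tz":0,"wx":0,"wy":0,"wz":0},{"gripper":100,"tx":0,"ty":-4.4,"tz":0,"wx":0,"wy":0,"wz":0},{"gripper":100,"tx":0,"ty":-4.4,"tz":0,"wx":0,"wy":0,"wz":0},{"gripper":100,"tx":0,"ty":-4.4,"tz":0,"wx":0,"wy":0,"wz":0},{"gripper":100,"tx":0,"ty":-4.4,"tz":0,"wx":0,"wy":0,"wz":0},{"gripper":100,"tx":0,"ty":-4.4,"tz":0,"wx":0,"wy":0,"wz":0},{"gripper":100,"tx":0,"ty":-4.4,"tz":0,"wx":0,"wy":0,"wz":0},{"gripper":100,"tx":0,"ty":-4.4,"tz":0,"wx":0,"wy":0,"wz":-3.1},{"gripper":100,"tx":0,"ty":0,"tz":0,"wx":0,"wy":0,"wz":0},{"gripper":100,"tx":0,"ty":0,"tz":0,"wx":0,"wy":0,"wz":0}]'
python3 - <<'E'
from h import *
import pickle
to(585,-265,235,4.3)
s=sense();im=read_camera("wrist");cv2.imwrite("pics/w2.png",im[...,::-1]);pickle.dump((s['tool_pos'],s['eef_rot']),open("w2.pkl","wb"))
a=cv2.imread("pics/w1.png")
cv2.imwrite("pics/ww.png",np.hstack([cv2.resize(i[100:340,170:330],None,fx=2.5,fy=2.5,interpolation=cv2.INTER_CUBIC) for i in (a,im[...,::-1])]))
E
```

```text
time: 7.4
tool_pos: [590.1, -264.8, 242.5]
eef_rot: [-0.0, -0.036, 0.999, 0.0]
force: [-0.3, 0.3, 0.3]
width: 94.0
finger_force: 0.0
t= 7.4 pos [ 590.1 -264.8  242.5] F [-0.3  0.3  0.3] T [0.02 0.02 0.02] w 94.0 ff 0.0 q [-0.56  0.35  1.33  0.    1.47 -2.2 ]
shift cm [0.51 0.01 0.75] turn deg [ 0.04 -0.01 -0.16]
```

View pics/ww.png

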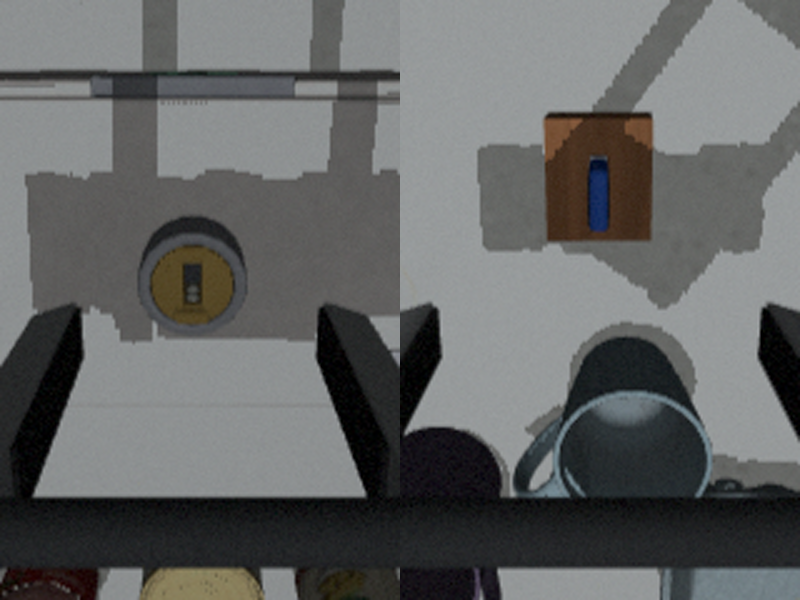

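Left crop (lock): brass face centred at (192.5,286), slot vertical, i.e. along x. Right crop (key stand): head top face centred at (599,199), stand top centred at (598.5,178), all aligned with the fingers.

```bash
cat >> h.py <<'E'
import pickle
def wray(f,u,z):
    p,q=pickle.load(open(f,"rb"));c=calibration("wrist");H=c['hand_eye']
    r=R.from_quat([q[1],q[2],q[3],q[0]])
    d=r.apply(H[:3,:3]@np.array([(u[0]-c['cx'])/c['fx'],(u[1]-c['cy'])/c['fy'],1]));o=p+r.apply(H[:3,3])
    return o+d*(z-o[2])/d[2]
E
python3 - <<'E'
from h import *
L=lambda a:(170+a[0]/2.5,100+a[1]/2.5)
K=lambda a:(170+(a[0]-400)/2.5,100+a[1]/2.5)
for a in[(192.5,286),(192,284),(192,263),(192,305)]: print("lock",wray("w1.pkl",L(a),140).round(1))
print("collar",wray("w1.pkl",L((192.5,283)),140))
for a in[(599,199),(599,166),(599,232)]: print("key",wray("w2.pkl",K(a),86).round(1))
for a in[(545,118),(652,118),(545,240),(652,240)]: print("stand",wray("w2.pkl",K(a),36).round(1))
E
```

```text
lock [598.9  84.9 140. ]
lock [598.   84.7 140. ]
lock [588.7  84.5 140. ]
lock [607.6  84.9 140. ]
collar [597.58853592  84.88307987 140.        ]
key [ 581.3 -265.6   86. ]
key [ 565.  -266.8   86. ]
key [ 598.1 -264.4   86. ]
stand [ 549.6 -297.6   36. ]
stand [ 545.3 -239.    36. ]
stand [ 619.4 -294.1   36. ]
stand [ 614.9 -232.4   36. ]
```

```bash
python3 -m pendant '[{"gripper":60,"tx":0.86,"ty":0,"tz":3.5,"wx":0,"wy":0,"wz":0},{"gripper":60,"tx":0,"ty":0,"tz":3.5,"wx":0,"wy":0,"wz":0},{"gripper":60,"tx":0,"ty":0,"tz":3,"wx":0,"wy":0,"wz":0},{"gripper":60,"tx":0,"ty":0,"tz":3,"wx":0,"wy":0,"wz":0},{"gripper":60,"tx":0,"ty":0,"tz":2,"wx":0,"wy":0,"wz":0},{"gripper":60,"tx":0,"ty":0,"tz":1.5,"wx":0,"wy":0,"wz":0},{"gripper":60,"tx":0,"ty":0,"tz":0,"wx":0,"wy":0,"wz":0},{"gripper":60,"tx":0,"ty":0,"tz":0,"wx":0,"wy":0,"wz":0}]' 
python3 -c "
from h import *
to(581.5,-265.6,66,4.2)"
```

```text
time: 8.25
tool_pos: [583.1, -264.4, 78.3]
eef_rot: [0.0, -0.038, 0.999, -0.0]
force: [0.1, 1.1, -0.3]
width: 56.5
finger_force: 0.0
t= 8.25 pos [ 583.1 -264.4   78.3] F [ 0.1  1.1 -0.3] T [0.01 0.01 0.03] w 56.5 ff 0.0 q [-0.56  0.49  1.49  0.    1.16 -2.21]
shift cm [ 0.17 -0.11  1.23] turn deg [-0.03  0.05  0.14]
```

```bash
python3 -m pendant '[{"gripper":60,"tx":0.12,"ty":-0.08,"tz":0.7,"wx":0,"wy":0,"wz":0},{"gripper":60,"tx":0,"ty":0,"tz":0.5,"wx":0,"wy":0,"wz":0},{"gripper":0,"tx":0,"ty":0,"tz":0,"wx":0,"wy":0,"wz":0},{"gripper":0,"tx":0,"ty":0,"tz":0,"wx":0,"wy":0,"wz":0},{"gripper":0,"tx":0,"ty":0,"tz":0,"wx":0,"wy":0,"wz":0},{"gripper":0,"tx":0,"ty":0,"tz":0,"wx":0,"wy":0,"wz":0},{"gripper":0,"tx":0,"ty":0,"tz":0,"wx":0,"wy":0,"wz":0},{"gripper":0,"tx":0,"ty":0,"tz":0,"wx":0,"wy":0,"wz":0}]' 45
python3 -c "
from h import *
to(581.5,-265.6,66,4.2)"
```

```text
time: 9.05
tool_pos: [581.4, -265.9, 65.6]
eef_rot: [0.0, -0.037, 0.999, -0.0]
force: [0.6, -0.1, -0.4]
width: 12.0
finger_force: 0.0
t= 9.05 pos [ 581.4 -265.9   65.6] F [ 0.6 -0.1 -0.4] T [-0.    0.   -0.03] w 12.0 ff 0.0 q [-0.56  0.5   1.5   0.    1.14 -2.21]
shift cm [-0.01  0.03 -0.04] turn deg [-0.01  0.01  0.08]
```

```bash
python3 -m pendant '[{"gripper":0,"tx":0,"ty":0,"tz":0,"wx":0,"wy":0,"wz":0},{"gripper":0,"tx":0,"ty":0,"tz":0,"wx":0,"wy":0,"wz":0},{"gripper":0,"tx":0,"ty":0,"tz":0,"wx":0,"wy":0,"wz":0},{"gripper":0,"tx":0,"ty":0,"tz":0,"wx":0,"wy":0,"wz":0}]' 
python3 -c "
from h import *
to(581.5,-265.6,66,4.2)"
```

```text
time: 9.45
tool_pos: [581.4, -265.9, 65.5]
eef_rot: [0.0, -0.037, 0.999, -0.0]
force: [-0.7, 0.0, 0.8]
width: 10.0
finger_force: 45.0
t= 9.45 pos [ 581.4 -265.9   65.5] F [-0.7  0.   0.8] T [ 0.01  0.05 -0.04] w 10.0 ff 45.0 q [-0.56  0.5   1.5  -0.    1.14 -2.21]
shift cm [-0.01  0.03 -0.05] turn deg [-0.01  0.01  0.08]
```

```bash
python3 -m pendant '[{"gripper":0,"tx":0,"ty":0,"tz":-1.5,"wx":0,"wy":0,"wz":0},{"gripper":0,"tx":0,"ty":0,"tz":-3,"wx":0,"wy":0,"wz":0},{"gripper":0,"tx":0,"ty":0,"tz":-4,"wx":0,"wy":0,"wz":0},{"gripper":0,"tx":0,"ty":0,"tz":-4,"wx":0,"wy":0,"wz":0},{"gripper":0,"tx":0,"ty":0,"tz":-4,"wx":0,"wy":0,"wz":0},{"gripper":0,"tx":0,"ty":0,"tz":0,"wx":0,"wy":0,"wz":0}]' 
python3 -m pendant '[{"gripper":0,"tx":0,"ty":4.2,"tz":0,"wx":0,"wy":0,"wz":3},{"gripper":0,"tx":0,"ty":4.2,"tz":0,"wx":0,"wy":0,"wz":0},{"gripper":0,"tx":0,"ty":4.2,"tz":0,"wx":0,"wy":0,"wz":0},{"gripper":0,"tx":0,"ty":4.2,"tz":0,"wx":0,"wy":0,"wz":0},{"gripper":0,"tx":0,"ty":4.2,"tz":0,"wx":0,"wy":0,"wz":0},{"gripper":0,"tx":0,"ty":4.2,"tz":0,"wx":0,"wy":0,"wz":0},{"gripper":0,"tx":0,"ty":4.2,"tz":0,"wx":0,"wy":0,"wz":0},{"gripper":0,"tx":0,"ty":4.2,"tz":0,"wx":0,"wy":0,"wz":0},{"gripper":0,"tx":0,"ty":0,"tz":0,"wx":0,"wy":0,"wz":0},{"gripper":0,"tx":0,"ty":0,"tz":0,"wx":0,"wy":0,"wz":0}]'
python3 -c "
from h import *
to(598.4,84.8,210,1.2)"
```

```text
time: 10.05
tool_pos: [585.1, -268.2, 240.0]
eef_rot: [0.006, -0.037, 0.999, -0.004]
force: [1.0, -0.1, 0.0]
width: 9.4
finger_force: 45.0
time: 11.05
tool_pos: [571.1, 70.6, 230.1]
eef_rot: [-0.0, -0.012, 1.0, -0.0]
force: [0.5, -0.4, -0.9]
width: 9.5
finger_force: 45.0
t= 11.05 pos [571.1  70.6 230.1] F [ 0.5 -0.4 -0.9] T [ 0.02 -0.01 -0.04] w 9.5 ff 45.0 q [-0.03  0.2   1.53 -0.    1.41 -1.62]
shift cm [-2.77  1.35  2.01] turn deg [-0.04 -0.05  0.22]
```

```bash
python3 -m pendant '[{"gripper":0,"tx":-1.4,"ty":0.7,"tz":0.8,"wx":0,"wy":0,"wz":0.2},{"gripper":0,"tx":-1.37,"ty":0.65,"tz":0.9,"wx":0,"wy":0,"wz":0},{"gripper":0,"tx":0,"ty":0,"tz":0.7,"wx":0,"wy":0,"wz":0},{"gripper":0,"tx":0,"ty":0,"tz":0,"wx":0,"wy":0,"wz":0},{"gripper":0,"tx":0,"ty":0,"tz":0,"wx":0,"wy":0,"wz":0},{"gripper":0,"tx":0,"ty":0,"tz":0,"wx":0,"wy":0,"wz":0}]'
python3 - <<'E'
from h import *
to(598.4,84.8,206,1.2)
s=sense();w=read_camera("wrist")[...,::-1];pickle.dump((s['tool_pos'],s['eef_rot']),open("w3.pkl","wb"))
sd=read_camera("side")[...,::-1]
print(proj("side",[598.4,84.8,140]))
cv2.imwrite("pics/c3.png",np.hstack([cv2.resize(w[150:270,210:290],None,fx=5,fy=5,interpolation=cv2.INTER_CUBIC),cv2.resize(sd[120:210,240:300],None,fx=400/60,fy=600/90,interpolation=cv2.INTER_CUBIC)]))
E
```

```text
time: 11.65
tool_pos: [598.9, 83.3, 206.9]
eef_rot: [0.0, -0.009, 1.0, -0.0]
force: [-0.1, -0.2, -0.5]
width: 10.1
finger_force: 45.0
t= 11.65 pos [598.9  83.3 206.9] F [-0.1 -0.2 -0.5] T [ 0.01 -0.03 -0.03] w 10.1 ff 45.0 q [-0.    0.28  1.49 -0.    1.37 -1.59]
shift cm [0.05 0.16 0.09] turn deg [-0.01  0.03 -0.18]
[[266.89348198 171.00081533]]
```

View pics/c3.png

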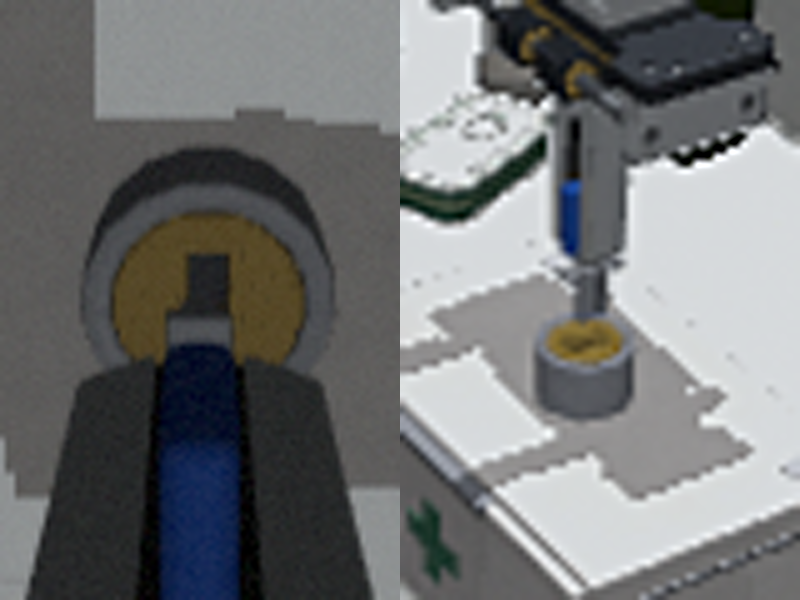

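Left (wrist): slot centreline at column 208, key at column 200, so the key must move about +1.5 mm in y. Right (side): key hangs upright over the lock. Next I'll check x using the shoulder's near edge (row 316) against the slot end (row 255).

Run:
```python
from h import *
L=lambda a:(210+a[0]/5,150+a[1]/5)
z0=206.9-55.5
print("slot end",wray("w3.pkl",L((208,255)),140).round(1),"brass L,R",wray("w3.pkl",L((110,300)),140).round(1),wray("w3.pkl",L((304,300)),140).round(1),"brass front",wray("w3.pkl",L((208,211)),140).round(1))
print("collar front",wray("w3.pkl",L((208,184)),140).round(1))
print("shoulder near-bottom",wray("w3.pkl",L((200,316)),z0+26).round(1),"top",wray("w3.pkl",L((200,342)),z0+31).round(1))
```

```text
slot end [589.1  84.4 140. ] brass L,R [598.1  66.8 140. ] [597.4 102.1 140. ] brass front [580.9  84.3 140. ]
collar front [575.9  84.2 140. ]
shoulder near-bottom [587.   82.9 177.4] top [589.3  82.9 182.4]
```

Run:
```python
from h import *
L=lambda a:(210+a[0]/5,150+a[1]/5)
print("head top front",wray("w3.pkl",L((200,440)),206.9-55.5+76).round(1),"head bottom front",wray("w3.pkl",L((200,342)),191.4).round(1))
for x in(596,599,602): print(x,((proj("side",[[x,83.3,151.4],[x,83.3,177.4],[x-15,83.3,177.4],[x+15,83.3,177.4],[x,83.3,227]])-[240,120])*6.667+[400,0]).round(0).tolist())
print("lock",((proj("side",[598.6,84.4,140])-[240,120])*6.667+[400,0]).round())
sd=cv2.imread("pics/c3.png")[:, 400:]
w=read_camera("side")[...,::-1]; t=read_camera("top")[...,::-1]
cv2.imwrite("pics/c4.png",np.hstack([cv2.resize(w[145:185,250:290],None,fx=10,fy=15,interpolation=cv2.INTER_CUBIC),cv2.resize(t[155:205,240:280],None,fx=10,fy=12,interpolation=cv2.INTER_CUBIC)]))
for x in(596,599,602): print(x,((proj("side",[[x,83.3,151.4],[x-15,83.3,177.4],[x+15,83.3,177.4]])-[250,145])*[10,15]).round(0).tolist())
print("lock",((proj("side",[598.6,84.4,140])-[250,145])*[10,15]).round())
```

```text
head top front [583.8  82.8 227.4] head bottom front [585.8  82.8 191.4]
596 [[577.0, 323.0], [578.0, 275.0], [550.0, 285.0], [606.0, 266.0], [580.0, 182.0]]
599 [[583.0, 321.0], [583.0, 274.0], [555.0, 283.0], [611.0, 264.0], [585.0, 180.0]]
602 [[588.0, 319.0], [589.0, 272.0], [561.0, 281.0], [617.0, 262.0], [591.0, 178.0]]
lock [[580. 340.]]
596 [[165.0, 351.0], [125.0, 266.0], [209.0, 223.0]]
599 [[174.0, 347.0], [133.0, 262.0], [217.0, 219.0]]
602 [[182.0, 343.0], [142.0, 258.0], [225.0, 215.0]]
lock [[170. 391.]]
```

View pics/c4.png

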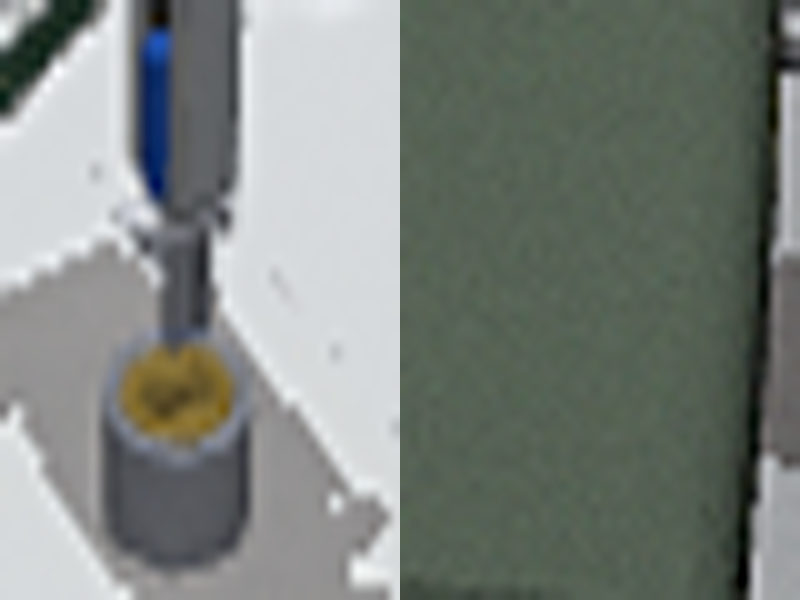

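Side view: the blade, columns 163–212, is about 1.7 mm to +x of the slot centre at column 180. I'll shift x by −2 mm and y by +1.4 mm, then start lowering.

```bash
python3 -m pendant '[{"gripper":0,"tx":0.2,"ty":0.14,"tz":0.3,"wx":0,"wy":0,"wz":-0.2},{"gripper":0,"tx":0,"ty":0,"tz":0.3,"wx":0,"wy":0,"wz":0},{"gripper":0,"tx":0,"ty":0,"tz":0.3,"wx":0,"wy":0,"wz":0},{"gripper":0,"tx":0,"ty":0,"tz":0.3,"wx":0,"wy":0,"wz":0},{"gripper":0,"tx":0,"ty":0,"tz":0.3,"wx":0,"wy":0,"wz":0},{"gripper":0,"tx":0,"ty":0,"tz":0.3,"wx":0,"wy":0,"wz":0},{"gripper":0,"tx":0,"ty":0,"tz":0,"wx":0,"wy":0,"wz":0},{"gripper":0,"tx":0,"ty":0,"tz":0,"wx":0,"wy":0,"wz":0}]' 
python3 -c "
from h import *
to(597,84.8,186,1.2)"
```

```text
time: 12.65
tool_pos: [597.0, 85.3, 188.3]
eef_rot: [-0.0, -0.011, 1.0, -0.0]
force: [-0.7, -0.8, -2.0]
width: 9.8
finger_force: 45.0
t= 12.65 pos [597.   85.3 188.3] F [-0.7 -0.8 -2. ] T [-0.03  0.01 -0.03] w 9.8 ff 45.0 q [-0.    0.3   1.51 -0.    1.34 -1.59]
shift cm [-0.   -0.05  0.23] turn deg [-0.   -0.02  0.08]
```

In the slot freely, tip about 7 mm below the mouth. Next: ease it past the pins with a wiggle.

```bash
python3 -m pendant '[{"gripper":0,"tx":0,"ty":0,"tz":0.2,"wx":0,"wy":0,"wz":3},{"gripper":0,"tx":0,"ty":0,"tz":0.2,"wx":0,"wy":0,"wz":-3},{"gripper":0,"tx":0,"ty":0,"tz":0.2,"wx":0,"wy":0,"wz":-3},{"gripper":0,"tx":0,"ty":0,"tz":0.2,"wx":0,"wy":0,"wz":3},{"gripper":0,"tx":0,"ty":0,"tz":0.2,"wx":0,"wy":0,"wz":3},{"gripper":0,"tx":0,"ty":0,"tz":0.2,"wx":0,"wy":0,"wz":-3},{"gripper":0,"tx":0,"ty":0,"tz":0,"wx":0,"wy":0,"wz":0}]' 
python3 -c "
from h import *
to(597,84.8,170,1.2)"
```

```text
time: 13.35
tool_pos: [598.0, 85.3, 178.0]
eef_rot: [0.001, -0.011, 1.0, -0.0]
force: [-1.1, -0.2, 2.6]
width: 9.9
finger_force: 45.0
t= 13.35 pos [598.   85.3 178. ] F [-1.1 -0.2  2.6] T [ 0.02 -0.1  -0.04] w 9.9 ff 45.0 q [-0.    0.31  1.52 -0.    1.32 -1.59]
shift cm [ 0.11 -0.05  0.8 ] turn deg [-0.01  0.17  0.1 ]
```

```bash
python3 -m pendant '[{"gripper":0,"tx":0,"ty":0,"tz":0.2,"wx":0,"wy":0,"wz":3},{"gripper":0,"tx":0,"ty":0,"tz":0.2,"wx":0,"wy":0,"wz":-3},{"gripper":0,"tx":0,"ty":0,"tz":0.2,"wx":0,"wy":0,"wz":-3},{"gripper":0,"tx":0,"ty":0,"tz":0.2,"wx":0,"wy":0,"wz":3},{"gripper":0,"tx":0,"ty":0,"tz":0.2,"wx":0,"wy":0,"wz":3},{"gripper":0,"tx":0,"ty":0,"tz":0.2,"wx":0,"wy":0,"wz":-3},{"gripper":0,"tx":0,"ty":0,"tz":0,"wx":0,"wy":0,"wz":0},{"gripper":0,"tx":0,"ty":0,"tz":0,"wx":0,"wy":0,"wz":0}]' 
python3 -c "
from h import *
to(597,84.8,170,1.2)"
```

```text
time: 14.15
tool_pos: [597.3, 85.4, 169.1]
eef_rot: [0.001, -0.011, 1.0, -0.0]
force: [-7.2, -1.1, 18.3]
width: 9.9
finger_force: 45.0
t= 14.15 pos [597.3  85.4 169.1] F [-7.2 -1.1 18.3] T [-0.13  1.72 -0.02] w 9.9 ff 45.0 q [-0.    0.31  1.53 -0.    1.3  -1.59]
shift cm [ 0.03 -0.06 -0.09] turn deg [-0.02  0.07  0.04]
```

```bash
python3 -m pendant '[{"gripper":0,"tx":0,"ty":0,"tz":0.15,"wx":0,"wy":0,"wz":3},{"gripper":0,"tx":0,"ty":0,"tz":0,"wx":0,"wy":0,"wz":-3},{"gripper":0,"tx":0,"ty":0,"tz":0,"wx":0,"wy":0,"wz":-3},{"gripper":0,"tx":0,"ty":0,"tz":0,"wx":0,"wy":0,"wz":3},{"gripper":0,"tx":0,"ty":0,"tz":0,"wx":0,"wy":0,"wz":0}]' 
python3 -c "
from h import *
to(597,84.8,170,1.2)"
```

```text
time: 14.65
tool_pos: [597.5, 85.3, 169.0]
eef_rot: [0.001, -0.011, 1.0, -0.0]
force: [-9.0, -0.0, 23.0]
width: 9.7
finger_force: 45.0
t= 14.65 pos [597.5  85.3 169. ] F [-9. -0. 23.] T [-0.09  2.16 -0.01] w 9.7 ff 45.0 q [-0.    0.31  1.53 -0.    1.3  -1.59]
shift cm [ 0.05 -0.05 -0.1 ] turn deg [-0.03  0.11  0.01]
```

Home: z is static under rising force. I'll ease the press and turn.

```bash
python3 -m pendant '[{"gripper":0,"tx":0.15,"ty":0,"tz":-0.25,"wx":0,"wy":0,"wz":0},{"gripper":0,"tx":0,"ty":0,"tz":0,"wx":0,"wy":0,"wz":0},{"gripper":0,"tx":0,"ty":0,"tz":0,"wx":0,"wy":0,"wz":5},{"gripper":0,"tx":0,"ty":0,"tz":0,"wx":0,"wy":0,"wz":5},{"gripper":0,"tx":0,"ty":0,"tz":0,"wx":0,"wy":0,"wz":5},{"gripper":0,"tx":0,"ty":0,"tz":0,"wx":0,"wy":0,"wz":5},{"gripper":0,"tx":0,"ty":0,"tz":0,"wx":0,"wy":0,"wz":5},{"gripper":0,"tx":0,"ty":0,"tz":0,"wx":0,"wy":0,"wz":5},{"gripper":0,"tx":0,"ty":0,"tz":0,"wx":0,"wy":0,"wz":0},{"gripper":0,"tx":0,"ty":0,"tz":0,"wx":0,"wy":0,"wz":0}]' 
python3 -c "
from h import *
to(597,84.8,170,1.2)"
```

```text
time: 15.65
tool_pos: [597.4, 86.1, 169.2]
eef_rot: [0.002, 0.248, 0.969, 0.001]
force: [-1.9, 1.5, 11.3]
width: 9.5
finger_force: 45.0
t= 15.65 pos [597.4  86.1 169.2] F [-1.9  1.5 11.3] T [ 0.32  0.57 -0.01] w 9.5 ff 45.0 q [-0.    0.31  1.53  0.    1.3  -1.07]
shift cm [-0.03 -0.13 -0.08] turn deg [  0.14   0.27 -29.96]
```

```bash
python3 -m pendant '[{"gripper":0,"tx":0,"ty":0,"tz":0,"wx":0,"wy":0,"wz":5},{"gripper":0,"tx":0,"ty":0,"tz":0,"wx":0,"wy":0,"wz":5},{"gripper":0,"tx":0,"ty":0,"tz":0,"wx":0,"wy":0,"wz":5},{"gripper":0,"tx":0,"ty":0,"tz":0,"wx":0,"wy":0,"wz":5},{"gripper":0,"tx":0,"ty":0,"tz":0,"wx":0,"wy":0,"wz":5},{"gripper":0,"tx":0,"ty":0,"tz":0,"wx":0,"wy":0,"wz":5},{"gripper":0,"tx":0,"ty":0,"tz":0,"wx":0,"wy":0,"wz":5},{"gripper":0,"tx":0,"ty":0,"tz":0,"wx":0,"wy":0,"wz":5},{"gripper":0,"tx":0,"ty":0,"tz":0,"wx":0,"wy":0,"wz":0},{"gripper":0,"tx":0,"ty":0,"tz":0,"wx":0,"wy":0,"wz":0}]' 
python3 -c "
from h import *
to(597,84.8,170,1.2)"
```

```text
time: 16.65
tool_pos: [598.5, 86.8, 169.3]
eef_rot: [0.003, 0.565, 0.825, 0.003]
force: [0.1, 3.2, 8.7]
width: 9.7
finger_force: 45.0
t= 16.65 pos [598.5  86.8 169.3] F [0.1 3.2 8.7] T [ 0.57 -0.05  0.09] w 9.7 ff 45.0 q [-0.    0.31  1.53  0.    1.29 -0.37]
shift cm [-0.13 -0.21 -0.07] turn deg [  0.41   0.31 -69.95]
```

```bash
python3 -m pendant '[{"gripper":0,"tx":0,"ty":0,"tz":0,"wx":0,"wy":0,"wz":5},{"gripper":0,"tx":0,"ty":0,"tz":0.1,"wx":0,"wy":0,"wz":5},{"gripper":0,"tx":0,"ty":0,"tz":0,"wx":0,"wy":0,"wz":5},{"gripper":0,"tx":0,"ty":0,"tz":0,"wx":0,"wy":0,"wz":5},{"gripper":0,"tx":0,"ty":0,"tz":0,"wx":0,"wy":0,"wz":4},{"gripper":0,"tx":0,"ty":0,"tz":0,"wx":0,"wy":0,"wz":0},{"gripper":0,"tx":0,"ty":0,"tz":0,"wx":0,"wy":0,"wz":0},{"gripper":0,"tx":0,"ty":0,"tz":0,"wx":0,"wy":0,"wz":0},{"gripper":0,"tx":0,"ty":0,"tz":0,"wx":0,"wy":0,"wz":0}]'
python3 - <<'E'
from h import *
to(597,84.8,170,1.2)
w=read_camera("side")[...,::-1];w2=read_camera("wrist")[...,::-1]
cv2.imwrite("pics/c5.png",np.hstack([cv2.resize(w[130:250,215:295],None,fx=5,fy=5,interpolation=cv2.INTER_CUBIC),cv2.resize(w2[130:310,190:310],None,fx=400/120,fy=400/120,interpolation=cv2.INTER_CUBIC)]))
E
```

```text
time: 17.55
tool_pos: [599.0, 86.8, 169.2]
eef_rot: [0.002, 0.724, 0.69, 0.004]
force: [-0.0, 2.5, 12.8]
width: 9.7
finger_force: 45.0
t= 17.55 pos [599.   86.8 169.2] F [-0.   2.5 12.8] T [0.62 0.02 0.05] w 9.7 ff 45.0 q [-0.    0.31  1.53  0.    1.29  0.05]
shift cm [-0.21 -0.19 -0.08] turn deg [  0.55   0.3  -93.94]
```

View pics/c5.png

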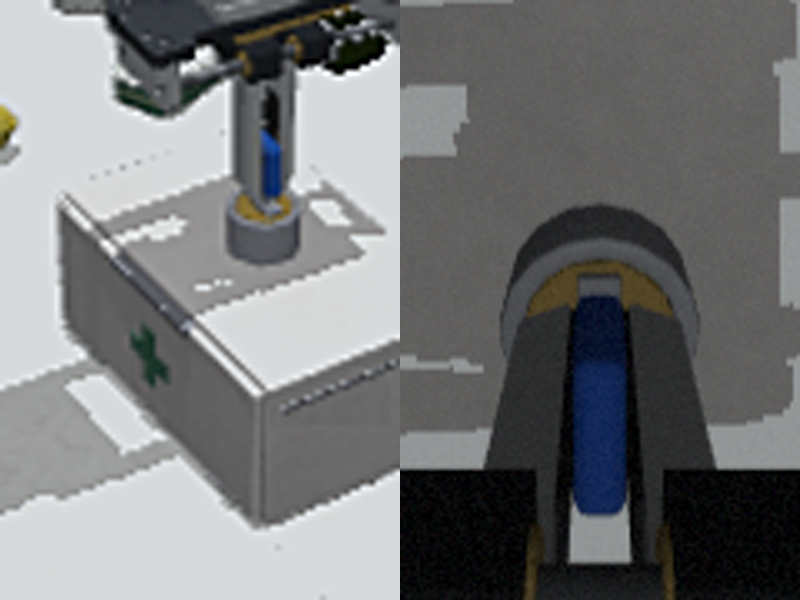

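The key's shoulder sits on the brass at crop (600,285), the key is turned about 94° and still gripped, and the flap is flush. Handing in.

```bash
python3 -c "
from plant import hand_in
print(hand_in())"
```

```text
the job is handed in; nothing more can be done
None
```

I handed the job in at about 17.7 s with the flap shut, the key fully down in the lock, turned about 94° clockwise and still gripped at 45 N; the hand-in call returned no verdict, so I don't know how it was judged.

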